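# Snap a bushing home in a clock plate with the green punch

## Robot

A 6-joint arm with a two-finger parallel gripper is mounted at the origin on the work surface. World frame = base frame: x ahead of the robot, y to its left, z up, the work surface at z = 0. Lengths are in m, angles in rad, forces in N, time in s.
With the tool pointing down it reaches from about 0.425 to 1.125 m from the base axis. Payload 14.9 kg.
Tool frame: the origin (TCP) lies between the finger pads; the fingertips stand 8 mm ahead of it and the grasp point (between the pads) lies 11 mm behind it (robot.tip_reach is the distance from the TCP to the fingertips, in m); z points along the fingers, x is the direction in which the jaws open and shut, and the axes are right-handed (so a half turn about z gives the same grasp; the last joint's range is limited). The gripper opens to 91 mm and grips with 3 to 60 N. Pads are 32 mm wide; open, the fingers measure 118 mm over their backs; the gripper's body (76 mm by 178 mm) begins 60 mm behind the grasp point.
Start: joints at [-1.15, 0.379, 1.734, -0, 1.028, -0.033], TCP at [0.307, -0.629, 0.222] pointing down, gripper open.
Joint ranges: [-2.77, 2.77], [-0.74, 2.19], [0, 2.66], [-1.06, 4.2], [0.31, 2.87], [-3.08, 3.08]. Speed limits (rad/s): [1.89, 1.89, 2.39, 3.14, 3.14, 3.14].

## Interface

Orientations are given as a unit quaternion [w, x, y, z].
In Python, from bench import robot gives the robot as it stands. The module is installed in compiled form; this text tells all that it offers.
- The arm moves only by the tool carry_out, never from a script. Its argument "series" is a list of rows, each a list of 7 numbers: the turn, a rotation vector about the tool's x, y, z in degrees, then the shift along the tool's x, y, z in m, then the gripper command: -1 is shut, 1 is fully open, values between are in proportion. A call has exactly 8 rows; each row shifts and turns the pose as measured when the row begins, along the tool's axes as they then stand; what a row does not reach is not made up. A row lasts 1/8 s, in which the tool goes at most 62.5 mm and 10.7 degrees, less where a joint would pass 70% of its speed; a pose out of reach is approached as far as the arm can. A call is refused whole if a number of a shift passes 0.0625 or a number of a turn 10.7, either way. A call with a gripper value outside its range is refused whole. The fingers move at their own pace and stop on an object; "force" is the grip in N (left out, the last holds). Time passes only in rows, so rows that do not move let the fingers close, or fill a call up. It gives the time, the measured TCP pose, the force and the opening at its end, in the units of the state.
- robot.get_state(): the state, without advancing time (a new reading comes with each control period).
- robot.snapshot(name): name is "side" or "top" or "wrist"; returns a dict with "pixels" (384x512x3 uint8, blue, green, red), "fov_y" (degrees; the focal length in pixels is half the picture's height over the tangent of half this angle, whatever the lens; pixels are square), "cx", "cy" (the principal point, pixels), "R" (3x3) and "t" (3): a world point X has camera coordinates R X + t; the wrist camera has in their place "hand_eye" (4x4, takes a point from camera to tool coordinates, whose origin is the TCP and whose axes are the tool frame's). Camera axes: x right, y down, z forward; pixel columns grow to the right and rows downward; lengths in m; the calibration is good to about 2 mm. A picture is of the moment at which its call begins: read the wrist's pose just before it. There is no depth.
- robot.sign_off(): hands the job in, once; it reports no verdict.
Trained networks look in the newest picture that a camera, given by its name, has taken for a name from the list of things; names that differ only in an ending like _2 or _b are one class to them, and where a whole thing is asked for, a point or a joint stands for the part that bears it (a point fixed in the world has none). Each returns a list of dicts, best first, with "p" (0 to 1); they miss things now and then, are a little off and sometimes report something else, mostly with a low value. They report only what shows in the picture. A call takes as long as a camera call. They do not tell look-alikes from the thing itself.
- robot.trace(camera, label): "region" (384x512 bool, what is visible of it) and "bbox" ([centre column, centre row, width, height] in pixels, round what is visible of it).
- robot.mark_of(camera, label): "pixel" ([row, column] in pixels: a listed point, or the origin of a listed thing).
The state is a dict: "clock": time; "joint_positions": joint angles; "joint_velocities": joint speeds; "joint_efforts": joint torques, N m; "ee_pos": TCP position; "tcp_rot": TCP orientation; "ft_force": force on the tool from outside, world axes, zero at the start; "torque": the same for the moment, N m; "grip_width": opening from 0.0 (shut) to 1.0 (fully open).
Only numpy, scipy, OpenCV 4.12 (cv2) and the standard library are available. Lean on these libraries where they do the work, as an engineer would, in place of code of your own. Each camera call takes 0.05 s, during which the arm holds its last target.

## Task

Take the green punch from the rack, stand it in the guide block on the clock plate held in the vise, and push gently down on it until the brass bushing beneath it snaps through and sits fully home; keep a steady push of about 14 N on it for a second to confirm it is seated. Only press, never strike: the plate must never be loaded with more than 25 N. Then let go, leaving the punch standing in the guide, and leave the other punches, the mallet and the broach handle where they are.

Things in the scene. Friction and masses are not known exactly. Their poses are not given: they have to be found in the camera images.
- vise: cast iron bench vise fixed to the bench, jaws 84 mm wide, their tops 104 mm above the bench. Origin under the centre of its round foot (the guide hole's axis passes through the origin), z up; the jaws close along its y, the screw and its bar reach 165 mm to -y. Between its jaws lies the brass clock plate.
- clockplate: brass clock plate 96 x 70 x 4 mm, flat between the jaws, with a light grey guide block 44 x 44 x 34 mm high on its middle, an upright round hole through it. Origin: centre of its top face, 84 to 104 mm above the bench, z up. Under a push of about 3 N it first slides down in soft pads by an unmeasured 0 to 10 mm, different each time, then is solid. Loads on it include those on guide and bushing.
- guide_mouth (a point): centre of the upper mouth of the guide hole, at the top of the guide block, 34 mm above the plate's top face; hole diameter 15.6 mm with a 3 mm chamfer; moves with the plate.
- bushing (a joint): depth (m) in the plate of the brass bushing, 13 mm wide, at the bottom of the guide hole. At 0 its top is 24 mm below the guide's mouth. Pushed down, its resistance peaks at about 10 N near 0.0022 and is gone at 0.0052; from there it snaps by itself to its solid stop at 0.0058, fully home, and stays. Let go before 0.0052 it springs back up.
- punch: the green anodized punch: 100 mm long, round shaft 14 mm across, stepped down to 11 mm across over its lowest 4 mm, round flat head 24 mm across over the top 12 mm, about 120 g. Origin at the centre of its foot, z up along its shaft. It stands upright and loose in one of the rack's holes, its foot 10 mm above the bench.
- punch_head (a point): centre of the flat top of the green punch's head, 100 mm above its foot.
- rack: dark wooden rack fixed to the bench, 56 x 170 x 40 mm high, with three square holes 16 mm wide and 30 mm deep, in a row along its y at -55, 0 and +55 mm, one punch in each in changing order. Origin under its centre, z up.
- steel_punch: dark steel punch of the same shape in the rack; not to be used.
- brass_punch: brass punch of the same shape in the rack; not to be used.
- mallet: walnut mallet lying on the bench, head 52 mm round and 90 mm long, handle 190 mm along its -x; origin on the bench under the middle of the head; not to be used.
- broach: steel broach handle lying on the bench, 14 mm square, 115 mm long along its x; origin under the middle of the square part; not to be used.
Things that resemble listed ones, but are neither listed nor needed, are in the scene too. Of the things that look like the punch, the largest one is meant.

How it is judged:
By the outcome, as a careful person would: the job done as asked, in the order asked, and still so for the second after the job is handed in, with the robot touching nothing.
It also fails if it takes over 72 s, if anything falls off the work surface, if the arm or the gripper's body presses on something with over 40 N, if the wrist force passes 120 N, or if a joint passes its speed limit or range.

## Working session

There is one attempt and no reset: what is moved stays moved. The work goes in short steps, Python scripts to look and compute and a tool call to move; the robot and the scene stay as the last step left them, time stands still between calls to the robot, and variables do not carry over. Pictures are saved under pics/ and viewed, and the job is handed in when it is done.

Besides the shell and the picture viewer there is one more tool, called after "Emit:" as name(argument=value, ...), one argument or row to a line, values as JSON. carry_out: Moves the arm, as the interface text tells. Its arguments: {"type":"object","properties":{"series":{"type":"array"},"force":{"type":"number"}},"required":["series"]}

```bash
mkdir -p pics; cat > h.py <<'E'
from bench import robot
import numpy as np, cv2
def snap(n,f=None):
    s=robot.snapshot(n)
    if f: cv2.imwrite('pics/'+f,s['pixels'])
    return s
def K(s):
    f=192/np.tan(np.radians(s['fov_y'])/2); return np.array([[f,0,s['cx']],[0,f,s['cy']],[0,0,1]])
E
python3 - <<'E'
from h import *
st=robot.get_state();print({k:np.round(v,4).tolist() for k,v in st.items()})
for n in ['side','top','wrist']:
    s=snap(n,n+'0.png');print(n,s['fov_y'],s['cx'],s['cy'],{k:np.round(s[k],3).tolist() for k in('R','t','hand_eye') if k in s},[k for k in s])
    for l in ['punch','punch_head','guide_mouth','rack','vise','clockplate','steel_punch','brass_punch','mallet','broach']:
        print(l,[(np.round(d['pixel'],1).tolist(),round(d['p'],2)) for d in robot.mark_of(n,l)][:4])
print(robot.get_state()['clock'])
E
```

```text
{'clock': 0.0, 'joint_positions': [-1.1503, 0.3794, 1.7348, -0.0001, 1.0285, -0.0333], 'joint_velocities': [0.0008, -0.0009, 0.0016, 0.002, 0.0001, -0.0011], 'joint_efforts': [0.0039, -76.3723, -43.4365, 0.0653, 0.0425, -0.0001], 'ee_pos': [0.3067, -0.6288, 0.2213], 'tcp_rot': [-0.0003, 0.8481, -0.5299, -0.0005], 'ft_force': [0.0253, 0.0119, -0.4438], 'torque': [-0.0075, -0.0162, -0.048], 'grip_width': 0.9976}
side 48.364494612110136 247.47145763566047 191.56751449360897 {'R': [[-0.934, -0.356, 0.014], [-0.209, 0.515, -0.832], [0.289, -0.78, -0.555]], 't': [0.576, 0.195, 0.689]} ['pixels', 'fov_y', 'cx', 'cy', 'R', 't']
punch [([290.9, 200.5], 0.67), ([315.5, 318.1], 0.66), ([307.9, 255.5], 0.61)]
punch_head [([262.7, 256.7], 0.79), ([260.5, 202.0], 0.59), ([281.4, 324.8], 0.53)]
guide_mouth [([142.3, 303.0], 0.85)]
rack [([310.9, 256.1], 0.7)]
vise [([199.3, 299.7], 0.85)]
clockplate [([159.0, 304.4], 0.78)]
steel_punch [([328.7, 228.0], 0.75)]
brass_punch [([285.3, 273.0], 0.59)]
mallet [([242.7, 142.3], 0.63)]
broach [([243.0, 342.6], 0.9)]
top 50.16305781876757 252.30172631128636
[... 258 characters left out ...]
ad [([186.2, 193.8], 0.61), ([232.9, 185.8], 0.47), ([280.8, 207.4], 0.44)]
guide_mouth [([233.2, 353.2], 0.64)]
rack [([227.3, 198.0], 0.63)]
vise [([231.4, 343.8], 0.81)]
clockplate [([232.3, 347.8], 0.72)]
steel_punch [([224.1, 174.8], 0.65)]
brass_punch [([238.9, 216.6], 0.68)]
mallet [([123.3, 230.5], 0.86)]
broach [([281.9, 288.6], 0.65)]
wrist 59.044729939986325 259.62092802666945 189.76562812388252 {'hand_eye': [[1.0, 0.0, 0.001, 0.002], [-0.0, 0.971, 0.241, -0.066], [-0.0, -0.241, 0.971, -0.164], [0.0, 0.0, 0.0, 1.0]]} ['pixels', 'fov_y', 'cx', 'cy', 'hand_eye']
punch []
punch_head []
guide_mouth []
rack []
vise []
clockplate []
steel_punch []
brass_punch []
mallet []
broach []
1.65
```

View pics/side0.png

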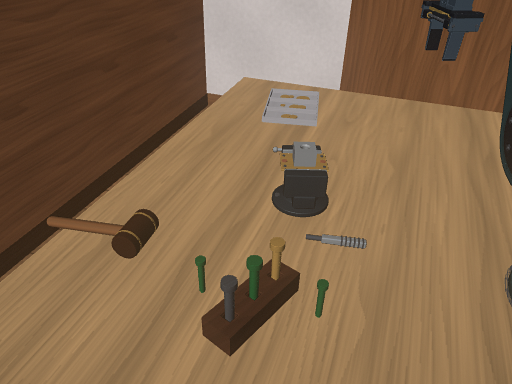

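View pics/top0.png

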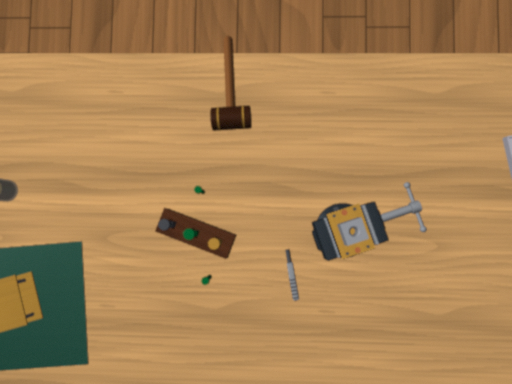

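The big green punch stands in the middle rack hole: its head is at side (256,262) and top (190,233). The two smaller green ones lie off the rack, at side (201,262) and (322,285). The guide mouth is at top (353,232). Next I'll triangulate.

```bash
cat >> h.py <<'E'
def tri(s1,p1,s2,p2):
    P=lambda s:K(s)@np.c_[s['R'],s['t']]
    X=cv2.triangulatePoints(P(s1),P(s2),np.float64(p1)[::-1],np.float64(p2)[::-1])
    X=(X[:3]/X[3]).ravel()
    e=[]
    for s,p in((s1,p1),(s2,p2)):
        c=K(s)@(s['R']@X+s['t']); e.append(np.round((c[:2]/c[2])[::-1]-p,1).tolist())
    return X,e
def onz(s,p,z):
    d=s['R'].T@(np.linalg.inv(K(s))@np.array([p[1],p[0],1.])); C=-s['R'].T@s['t']
    return C+d*(z-C[2])/d[2]
E
python3 - <<'E'
from h import *
a=snap('side');b=snap('top')
for n,s in(('side',a),('top',b)):
    for l in['punch','guide_mouth','clockplate','rack']:
        print(n,l,[(np.round(d['bbox'],1).tolist(),int(d['region'].sum()),round(d['p'],2)) for d in robot.trace(n,l)])
def P(*q): X,e=tri(*q);print(np.round(X,4),e)
P(a,(262.7,256.7),b,(232.9,187.8))
P(a,(142.3,303),b,(233.2,353.2))
P(a,(145,307),b,(231,352.5))
print('head z.11',onz(b,(233.5,190),.11),onz(a,(262,255.5),.11))
print('steel,brass',onz(b,(225,165),.11),onz(b,(243.5,214),.11))
for z in (.118,.138): print('mouth',z,onz(b,(231,352.5),z),onz(a,(145,307),z))
big=cv2.resize(np.hstack([a['pixels'][120:220,250:350],b['pixels'][180:280,300:400]]),None,fx=4,fy=4,interpolation=cv2.INTER_CUBIC);cv2.imwrite('pics/crop.png',big)
big=cv2.resize(np.hstack([a['pixels'][220:320,200:300],b['pixels'][180:280,150:250]]),None,fx=4,fy=4,interpolation=cv2.INTER_CUBIC);cv2.imwrite('pics/crop2.png',big)
E
```

```text
side punch [([198.6, 274.8, 11.7, 31.7], 256, 0.8), ([256.8, 276.7, 15.4, 40.8], 458, 0.72), ([319.0, 298.1, 11.2, 39.3], 297, 0.71)]
side guide_mouth [([302.8, 157.8, 52.5, 29.3], 1015, 0.58)]
side clockplate [([275.9, 257.4, 15.4, 46.2], 427, 0.69)]
side rack [([252.6, 307.3, 97.0, 88.4], 4141, 0.73)]
top punch [([200.0, 188.1, 9.6, 6.4], 57, 0.63), ([205.3, 281.9, 3.7, 8.8], 38, 0.62)]
top guide_mouth [([351.4, 230.7, 47.0, 53.0], 1655, 0.73)]
top clockplate [([350.3, 233.9, 47.6, 52.0], 1628, 0.68)]
top rack [([196.2, 230.8, 81.6, 56.1], 1769, 0.63)]
[0.5277 0.2049 0.104 ] [[-0.1, -1.6], [1.2, 0.3]]
[ 0.5409 -0.1213  0.1427] [[0.0, 1.9], [-2.1, -0.5]]
[ 0.5386 -0.1226  0.1365] [[-0.0, -1.1], [1.2, 0.3]]
head z.11 [0.52911248 0.19998557 0.11      ] [0.52558832 0.20963837 0.11      ]
steel,brass [0.54539417 0.25185413 0.11      ] [0.50989298 0.15047267 0.11      ]
mouth 0.118 [ 0.5405672  -0.12587633  0.118     ] [ 0.54383177 -0.15873639  0.118     ]
mouth 0.138 [ 0.54090269 -0.12183736  0.138     ] [ 0.53597195 -0.12046019  0.138     ]
```

View pics/crop.png

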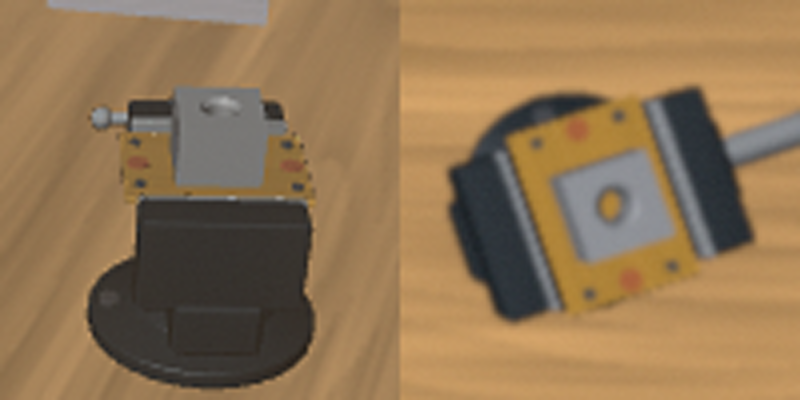

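View pics/crop2.png

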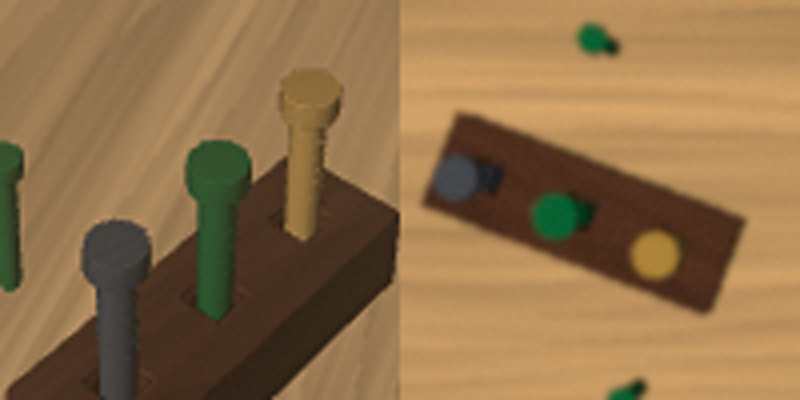

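```bash
cat >> h.py <<'E'
from scipy.spatial.transform import Rotation as Ro
def tool():
    st=robot.get_state();q=st['tcp_rot']
    return np.array(st['ee_pos']),Ro.from_quat([q[1],q[2],q[3],q[0]]),st
def to(target,tx_deg=None):
    p,R,st=tool(); out=R.inv().apply(np.array(target)-p)
    print('clock',round(st['clock'],2),'pos',np.round(p,4),'F',np.round(st['ft_force'],2),'grip',round(st['grip_width'],3),'\n tool shift',np.round(out,4))
    if tx_deg is not None:
        t=np.radians(tx_deg);x=np.array([np.cos(t),np.sin(t),0]);z=np.array([0,0,-1.]);y=np.cross(z,x)
        T=Ro.from_matrix(np.c_[x,y,z]); print(' turn',np.round(np.degrees((R.inv()*T).as_rotvec()),2),'shift after turn',np.round(T.inv().apply(np.array(target)-p),4))
E
python3 - <<'E'
from h import *
a=robot.snapshot('side');b=robot.snapshot('top')
print(tri(a,(260,254.5),b,(234.2,189)),tri(a,(145.8,305.2),b,(231,353.2)))
to([.527,.205,.26],-19.3)
to([.47,-.2,.29],-19.3)
E
```

```text
(array([0.52852303, 0.20289515, 0.10698301]), [[0.0, 0.6], [-0.5, -0.1]]) (array([ 0.54054388, -0.12416726,  0.13349393]), [[-0.0, -0.1], [0.2, 0.0]])
clock 2.25 pos [ 0.3069 -0.6292  0.2219] F [ 0.26  0.74 -1.11] grip 1.003 
 tool shift [-0.6533 -0.5635 -0.0381]
 turn [ -0.   -0.  -44.7] shift after turn [-0.068  -0.8601 -0.0381]
clock 2.25 pos [ 0.3069 -0.6292  0.2219] F [ 0.26  0.74 -1.11] grip 1.003 
 tool shift [-0.3143 -0.3348 -0.0681]
 turn [ -0.   -0.  -44.7] shift after turn [ 0.0121 -0.459  -0.0681]
```

Emit:
carry_out(
  series=[
    [0, 0, -8.94, -0.02, -0.03, -0.015, 1],
    [0, 0, -8.94, -0.02, -0.04, -0.015, 1],
    [0, 0, -8.94, -0.015, -0.045, -0.015, 1],
    [0, 0, -8.94, -0.01, -0.05, -0.015, 1],
    [0, 0, -8.94, 0, -0.055, -0.01, 1],
    [0, 0, 0, 0, -0.055, 0, 1],
    [0, 0, 0, 0, -0.055, 0, 1],
    [0, 0, 0, 0, -0.055, 0, 1],
  ],
)

```text
clock: 3.25
ee_pos: [0.4692, -0.2567, 0.2948]
tcp_rot: [0.0, 0.988, -0.157, 0.001]
ft_force: [1.7, -0.3, 0.6]
grip_width: 0.997
```

```bash
python3 -c "
from h import *
to([.527,.204,.26],-19.3)"
```

```text
clock 3.25 pos [ 0.4692 -0.2567  0.2948] F [ 1.71 -0.27  0.64] grip 0.997 
 tool shift [-0.088  -0.4559  0.0344]
 turn [ 0.02 -0.17  1.23] shift after turn [-0.0977 -0.4539  0.0348]
```

Emit:
carry_out(
  series=[
    [0, 0, 1.0, -0.012, -0.06, 0, 1],
    [0, 0, 0, -0.012, -0.06, 0, 1],
    [0, 0, 0, -0.012, -0.06, 0, 1],
    [0, 0, 0, -0.012, -0.06, 0, 1],
    [0, 0, 0, -0.012, -0.06, 0.008, 1],
    [0, 0, 0, -0.012, -0.06, 0.008, 1],
    [0, 0, 0, -0.012, -0.06, 0.008, 1],
    [0, 0, 0, -0.012, -0.03, 0.008, 1],
  ],
)

```text
clock: 4.25
ee_pos: [0.5256, 0.2111, 0.265]
tcp_rot: [-0.0, 0.986, -0.166, 0.005]
ft_force: [-0.5, -0.8, 0.5]
grip_width: 1.001
```

```bash
python3 - <<'E'
from h import *
to([.527,.204,.24],-19.3)
p,R,_=tool(); s=snap('wrist','w1.png'); H=s['hand_eye']
for l in['punch','punch_head','brass_punch','steel_punch']: print(l,[(np.round(d['pixel'],1).tolist(),round(d['p'],2)) for d in robot.mark_of('wrist',l)])
E
```

```text
clock 4.25 pos [0.5256 0.2111 0.265 ] F [-0.5  -0.82  0.49] grip 1.001 
 tool shift [0.0034 0.0063 0.0251]
 turn [-0.12 -0.57  0.24] shift after turn [0.0037 0.0063 0.025 ]
punch [([145.1, 334.0], 0.81), ([165.5, 259.3], 0.78), ([211.3, 200.9], 0.61)]
punch_head [([183.4, 264.1], 0.74), ([157.0, 348.9], 0.7), ([229.7, 190.0], 0.63)]
brass_punch [([206.2, 262.5], 0.87)]
steel_punch [([121.7, 262.0], 0.8)]
```

View pics/w1.png

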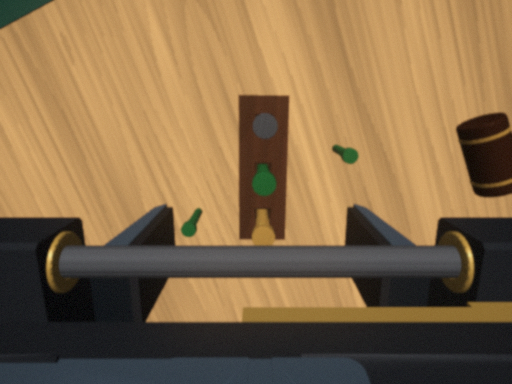

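The rack runs straight up the wrist view, so the jaws are aligned. The heads are steel (264,125), green (264,183) and brass (263,233).

```bash
cat >> h.py <<'E'
def wz(s,p,R,px,z):
    H=np.array(s['hand_eye']);M=R.as_matrix()
    d=M@H[:3,:3]@(np.linalg.inv(K(s))@np.array([px[1],px[0],1.]));C=M@H[:3,3]+p
    return C+d*(z-C[2])/d[2]
E
python3 - <<'E'
from h import *
p,R,_=tool(); s=snap('wrist')
im=s['pixels'].astype(int); m=((im[...,1]>im[...,2]+30)&(im[...,1]>im[...,0]+20)).astype(np.uint8)
m[:, :240]=0;m[:,290:]=0;m[:150]=0;m[220:]=0
ys,xs=np.nonzero(m);print(xs.min(),xs.max(),ys.min(),ys.max())
for q in[(125,264.5),(183,264),(233,263)]: print(np.round(wz(s,p,R,q,.11),4))
cv2.imwrite('pics/w2.png',cv2.resize(s['pixels'][80:250,220:310],None,fx=4,fy=4))
to([.527,.204,.24],-19.3)
E
```

```text
252 274 162 191
[0.5471 0.251  0.11  ]
[0.5288 0.1991 0.11  ]
[0.5112 0.1509 0.11  ]
clock 4.55 pos [0.5256 0.2077 0.2654] F [-0.13  0.08 -0.89] grip 0.998 
 tool shift [0.0023 0.0031 0.0254]
 turn [-0.1  -0.56  0.12] shift after turn [0.0026 0.0031 0.0254]
```

View pics/w2.png

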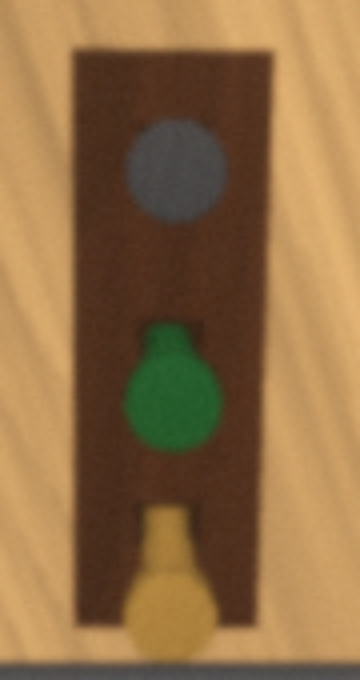

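```bash
python3 - <<'E'
from h import *
to([.529,.2015,.06],-19.3)
E
```

```text
clock 4.55 pos [0.5256 0.2077 0.2654] F [-0.13  0.08 -0.89] grip 0.998 
 tool shift [0.0033 0.0051 0.2054]
 turn [-0.1  -0.56  0.12] shift after turn [0.0053 0.0048 0.2054]
```

Emit:
carry_out(
  series=[
    [-0.1, -0.56, 0.1, 0.0045, 0.005, 0.02, 1],
    [0, 0, 0, 0, 0, 0.03, 1],
    [0, 0, 0, 0, 0, 0.03, 1],
    [0, 0, 0, 0, 0, 0.02, 1],
    [0, 0, 0, 0, 0, 0.01, 1],
    [0, 0, 0, 0, 0, 0, 1],
    [0, 0, 0, 0, 0, 0, 1],
    [0, 0, 0, 0, 0, 0, 1],
  ],
)

```text
clock: 5.55
ee_pos: [0.5296, 0.1945, 0.1495]
tcp_rot: [-0.0, 0.985, -0.171, -0.001]
ft_force: [0.6, 0.5, 0.2]
grip_width: 1.0
```

```bash
python3 - <<'E'
from h import *
to([.529,.2015,.06],-19.3)
p,R,_=tool();s=snap('wrist','w3.png')
E
```

```text
clock 5.55 pos [0.5296 0.1945 0.1495] F [0.64 0.51 0.16] grip 1.0 
 tool shift [-0.0029 -0.0064  0.0895]
 turn [-0.01  0.06 -0.43] shift after turn [-0.0029 -0.0064  0.0895]
```

View pics/w3.png

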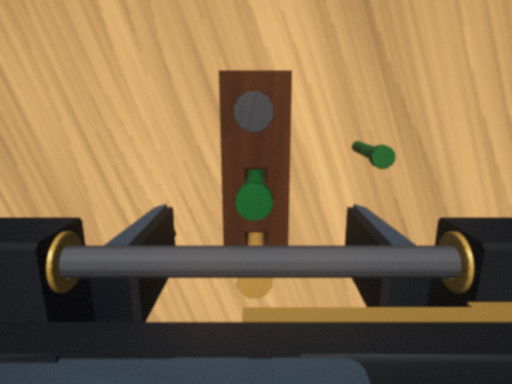

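```bash
python3 - <<'E'
from h import *
p,R,_=tool();s=snap('wrist')
for q in[(110.5,253.5),(201.5,254)]: print(np.round(wz(s,p,R,q,.11),4))
to([.529,.2015,.06],-19.3)
E
```

```text
[0.5476 0.2542 0.11  ]
[0.529  0.2022 0.11  ]
clock 5.65 pos [0.5296 0.1946 0.1495] F [-0.39  0.23  0.83] grip 0.999 
 tool shift [-0.0028 -0.0063  0.0895]
 turn [-0.01  0.06 -0.43] shift after turn [-0.0028 -0.0063  0.0895]
```

Emit:
carry_out(
  series=[
    [0, 0, -0.4, -0.003, -0.007, 0, 1],
    [0, 0, 0, 0, 0, 0.02, 1],
    [0, 0, 0, 0, 0, 0.03, 1],
    [0, 0, 0, 0, 0, 0.025, 1],
    [0, 0, 0, 0, 0, 0.0145, 1],
    [0, 0, 0, 0, 0, 0, 1],
    [0, 0, 0, 0, 0, 0, 1],
    [0, 0, 0, 0, 0, 0, 0],
  ],
  force=25,
)

```text
clock: 6.65
ee_pos: [0.5289, 0.2036, 0.0552]
tcp_rot: [-0.0, 0.986, -0.167, 0.0]
ft_force: [0.3, 0.1, -0.0]
grip_width: 0.92
```

```bash
python3 - <<'E'
from h import *
to([.529,.202,.06],-19.3)
E
```

```text
clock 6.65 pos [0.5289 0.2036 0.0552] F [ 0.33  0.09 -0.03] grip 0.92 
 tool shift [ 0.0006  0.0015 -0.0048]
 turn [-0.05  0.    0.08] shift after turn [ 0.0006  0.0015 -0.0048]
```

Emit:
carry_out(
  series=[
    [0, 0, 0, 0.0005, 0.001, -0.004, 0],
    [0, 0, 0, 0, 0, 0, -0.3],
    [0, 0, 0, 0, 0, 0, -1],
    [0, 0, 0, 0, 0, 0, -1],
    [0, 0, 0, 0, 0, 0, -1],
    [0, 0, 0, 0, 0, 0, -1],
    [0, 0, 0, 0, 0, 0, -1],
    [0, 0, 0, 0, 0, 0, -1],
  ],
  force=25,
)

```text
clock: 7.65
ee_pos: [0.53, 0.2027, 0.061]
tcp_rot: [-0.001, 0.986, -0.167, 0.001]
ft_force: [0.5, 0.9, 0.5]
grip_width: 0.252
```

```bash
python3 - <<'E'
from h import *
to([.529,.202,.06],-19.3)
p,R,_=tool();s=snap('wrist','w4.png')
E
```

```text
clock 7.65 pos [0.53   0.2027 0.061 ] F [0.52 0.86 0.52] grip 0.252 
 tool shift [-0.0007  0.001   0.001 ]
 turn [-0.14 -0.11  0.08] shift after turn [-0.0007  0.001   0.001 ]
```

View pics/w4.png

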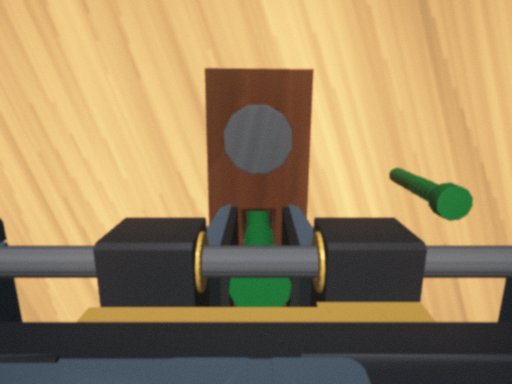

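The fingers were still closing, at 23 mm. I'll wait, then lift.

Emit:
carry_out(
  series=[
    [0, 0, 0, 0, 0, 0, -1],
    [0, 0, 0, 0, 0, 0, -1],
    [0, 0, 0, 0, 0, 0, -1],
    [0, 0, 0, 0, 0, 0, -1],
    [0, 0, 0, 0, 0, -0.005, -1],
    [0, 0, 0, 0, 0, -0.01, -1],
    [0, 0, 0, 0, 0, -0.01, -1],
    [0, 0, 0, 0, 0, 0, -1],
  ],
  force=40,
)

```text
clock: 8.7
ee_pos: [0.5298, 0.2026, 0.088]
tcp_rot: [-0.001, 0.986, -0.167, 0.001]
ft_force: [-0.3, -0.0, -1.0]
grip_width: 0.247
```

```bash
python3 - <<'E'
from h import *
to([.529,.202,.19],-19.3)
p,R,_=tool();s=snap('side','s5.png')
E
```

```text
clock 8.7 pos [0.5298 0.2026 0.088 ] F [-0.33 -0.04 -0.96] grip 0.247 
 tool shift [-0.0004  0.0006 -0.1021]
 turn [-0.14 -0.12  0.08] shift after turn [-0.0006  0.0009 -0.102 ]
```

View pics/s5.png

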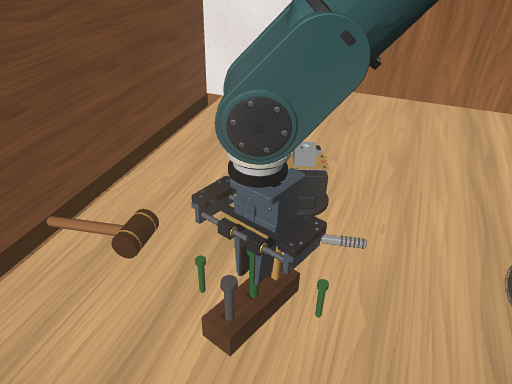

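Emit:
carry_out(
  series=[
    [0, 0, 0, 0, 0, -0.01, -1],
    [0, 0, 0, 0, 0, -0.02, -1],
    [0, 0, 0, 0, 0, -0.025, -1],
    [0, 0, 0, 0, 0, -0.025, -1],
    [0, 0, 0, 0, 0, -0.02, -1],
    [0, 0, 0, 0, 0, -0.01, -1],
    [0, 0, 0, 0, 0, 0, -1],
    [0, 0, 0, 0, 0, 0, -1],
  ],
)

```text
clock: 9.75
ee_pos: [0.5291, 0.2023, 0.2061]
tcp_rot: [-0.001, 0.986, -0.167, 0.002]
ft_force: [-0.5, 0.2, -2.0]
grip_width: 0.248
```

```bash
python3 - <<'E'
from h import *
to([.529,.202,.19],-19.3)
p,R,_=tool();s=snap('side')
cv2.imwrite('pics/s6.png',cv2.resize(s['pixels'][130:330,170:350],None,fx=3,fy=3))
s=snap('wrist','w6.png')
E
```

```text
clock 9.75 pos [0.5291 0.2023 0.2061] F [-0.47  0.24 -1.99] grip 0.248 
 tool shift [-0.0001  0.0004  0.0161]
 turn [-0.17 -0.16  0.08] shift after turn [-0.      0.0004  0.0161]
```

View pics/s6.png

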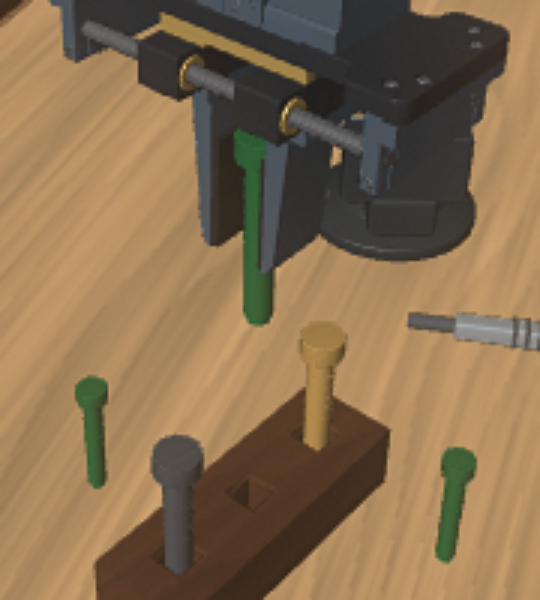

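View pics/w6.png

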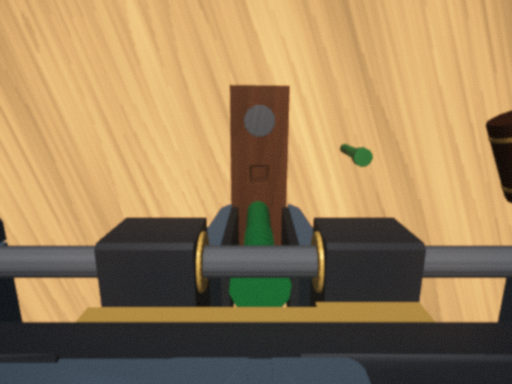

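It's held by the head, with the punch upright and its hole in the rack empty. I'll carry it over to the guide.

```bash
python3 - <<'E'
from h import *
to([.5405,-.124,.215],-19.3)
E
```

```text
clock 9.85 pos [0.5291 0.2023 0.2059] F [-0.47 -0.64 -2.51] grip 0.252 
 tool shift [ 0.1182  0.3044 -0.0097]
 turn [-0.16 -0.14  0.08] shift after turn [ 0.1186  0.3042 -0.0091]
```

Emit:
carry_out(
  series=[
    [0, 0, 0, 0.008, 0.02, -0.012, -1],
    [0, 0, 0, 0.016, 0.04, 0, -1],
    [0, 0, 0, 0.02, 0.05, 0, -1],
    [0, 0, 0, 0.02, 0.05, 0, -1],
    [0, 0, 0, 0.02, 0.05, 0, -1],
    [0, 0, 0, 0.016, 0.04, 0, -1],
    [0, 0, 0, 0.009, 0.025, 0, -1],
    [0, 0, 0, 0.003, 0.008, 0, -1],
  ],
)

```text
clock: 10.85
ee_pos: [0.5399, -0.1174, 0.2196]
tcp_rot: [-0.0, 0.986, -0.167, 0.001]
ft_force: [0.0, 0.2, -1.8]
grip_width: 0.246
```

Emit:
carry_out(
  series=[
    [0, 0, 0, 0, 0, 0, -1],
    [0, 0, 0, 0, 0, 0, -1],
    [0, 0, 0, 0, 0, 0, -1],
    [0, 0, 0, 0, 0, 0, -1],
    [0, 0, 0, 0, 0, 0, -1],
    [0, 0, 0, 0, 0, 0, -1],
    [0, 0, 0, 0, 0, 0, -1],
    [0, 0, 0, 0, 0, 0, -1],
  ],
)

```text
clock: 11.85
ee_pos: [0.5396, -0.1153, 0.2197]
tcp_rot: [-0.001, 0.986, -0.166, 0.001]
ft_force: [0.1, -0.1, -2.5]
grip_width: 0.25
```

```bash
python3 - <<'E'
from h import *
to([.5405,-.124,.20],-19.3)
p,R,_=tool();s=snap('side')
cv2.imwrite('pics/s7.png',cv2.resize(s['pixels'][60:220,240:380],None,fx=4,fy=4))
s=snap('wrist','w7.png');s=snap('top','t7.png')
E
```

```text
clock 11.85 pos [ 0.5396 -0.1153  0.2197] F [ 0.1  -0.1  -2.48] grip 0.25 
 tool shift [0.0037 0.008  0.0197]
 turn [-0.08 -0.05  0.22] shift after turn [0.0038 0.0079 0.0197]
```

View pics/s7.png

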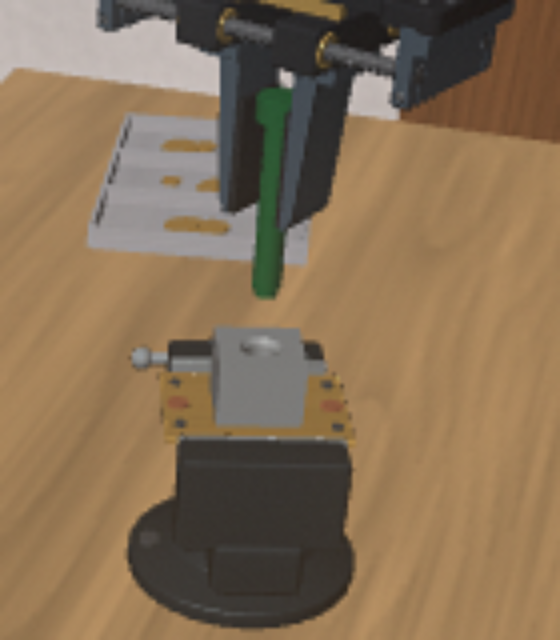

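View pics/w7.png

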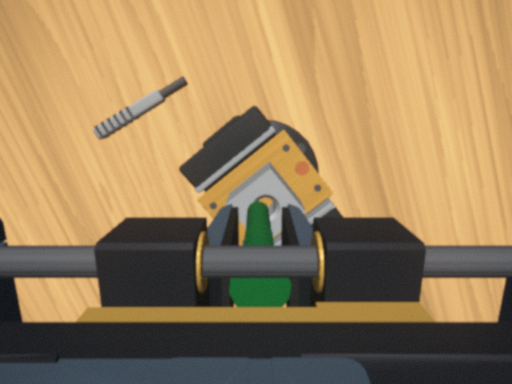

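View pics/t7.png

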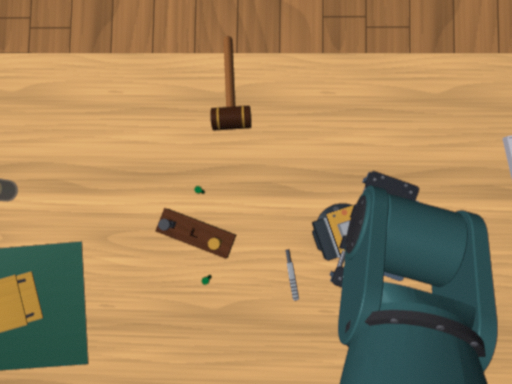

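```bash
cat >> h.py <<'E'
def pj(s,X):
    c=K(s)@(s['R']@np.array(X)+s['t']);return np.round(c[:2]/c[2],1)
def pjw(s,p,R,X):
    H=np.array(s['hand_eye']);c=K(s)@(H[:3,:3].T@(R.inv().apply(np.array(X)-p)-H[:3,3]));return np.round(c[:2]/c[2],1)
E
python3 - <<'E'
from h import *
p,R,_=tool();s=robot.snapshot('side')
zz=[.1687,.2687]
for z in zz: print(z,pj(s,[p[0],p[1],z]))
print('mouth',pj(s,[.5405,-.124,.1335]))
w=robot.snapshot('wrist')
for z in zz: print(z,pjw(w,p,R,[p[0],p[1],z]))
print(np.round(pjw(w,p,R,[.5405,-.124,.1335]),1), R.as_matrix()[:,2].round(4))
cv2.imwrite('pics/w8.png',cv2.resize(w['pixels'][90:330,170:360],None,fx=3,fy=3))
E
```

```text
0.1687 [306.  131.9]
0.2687 [310.9  82.4]
mouth [305.1 145.8]
0.1687 [259.1 206.9]
0.2687 [258.9 284. ]
[263.9 203.4] [ 1.3e-03  9.0e-04 -1.0e+00]
```

View pics/w8.png

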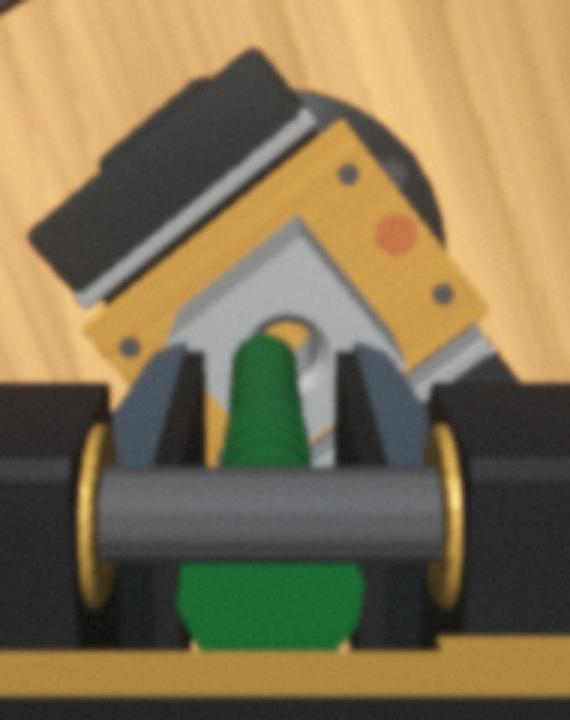

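Emit:
carry_out(
  series=[
    [0, 0, 0.2, 0.0043, 0.0085, 0, -1],
    [0, 0, 0, 0, 0, 0.006, -1],
    [0, 0, 0, 0, 0, 0.008, -1],
    [0, 0, 0, 0, 0, 0.006, -1],
    [0, 0, 0, 0, 0, 0.004, -1],
    [0, 0, 0, 0, 0, 0, -1],
    [0, 0, 0, 0, 0, 0, -1],
    [0, 0, 0, 0, 0, 0, -1],
  ],
)

```text
clock: 13.1
ee_pos: [0.5408, -0.1254, 0.1936]
tcp_rot: [-0.001, 0.986, -0.168, 0.0]
ft_force: [-0.0, -0.4, -1.4]
grip_width: 0.246
```

```bash
python3 - <<'E'
from h import *
to([.5410,-.125,.19],-19.3)
p,R,_=tool();s=snap('side')
for z in(p[2]-.051,): print(z,pj(s,[p[0],p[1],z]))
a=cv2.resize(s['pixels'][110:170,270:340],None,fx=6,fy=6)
w=robot.snapshot('wrist')
for z in(p[2]-.051,): print(z,pjw(w,p,R,[p[0],p[1],z]))
b=cv2.resize(w['pixels'][170:240,220:300],None,fx=5,fy=5)
cv2.imwrite('pics/9.png',np.hstack([a[:350],b[:350]]))
E
```

```text
clock 13.1 pos [ 0.5408 -0.1254  0.1936] F [-0.03 -0.38 -1.44] grip 0.246 
 tool shift [ 0.0001 -0.0005  0.0036]
 turn [-0.07 -0.02 -0.  ] shift after turn [ 0.0001 -0.0005  0.0036]
0.14260385466532222 [305.5 141.5]
0.14260385466532222 [259.1 206.9]
```

View pics/9.png

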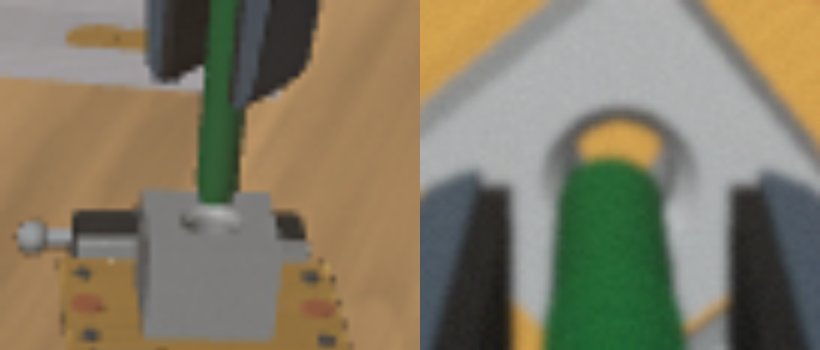

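```bash
python3 - <<'E'
from h import *
p,R,_=tool();w=robot.snapshot('wrist');s=robot.snapshot('side')
for z in(.138,.1335,.130):
  print(z,pjw(w,p,R,[p[0],p[1],z]),np.round(R.inv().apply(wz(w,p,R,(205.5,259.6+.0+84/5*0+ (220+620/5-84-259.6)),z)-p),4),pj(s,[p[0],p[1],z]))
E
```

```text
0.138 [259.1 204.9] [0.0006 0.0005 0.0557] [305.3 143.5]
0.1335 [259.1 203. ] [0.0006 0.0019 0.0602] [305.1 145.5]
0.13 [259.1 201.6] [0.0006 0.0029 0.0637] [304.9 147. ]
```

Emit:
carry_out(
  series=[
    [0, 0, 0, 0.0005, 0.0012, 0, -1],
    [0, 0, 0, 0, 0, 0.003, -1],
    [0, 0, 0, 0, 0, 0.003, -1],
    [0, 0, 0, 0, 0, 0.003, -1],
    [0, 0, 0, 0, 0, 0.002, -1],
    [0, 0, 0, 0, 0, 0.002, -1],
    [0, 0, 0, 0, 0, 0.001, -1],
    [0, 0, 0, 0, 0, 0, -1],
  ],
)

```text
clock: 14.3
ee_pos: [0.5409, -0.1268, 0.1785]
tcp_rot: [-0.001, 0.986, -0.168, 0.0]
ft_force: [-0.5, 1.3, -1.8]
grip_width: 0.248
```

```bash
python3 - <<'E'
from h import *
to([.5410,-.125,.16],-19.3)
p,R,_=tool();s=snap('side')
a=cv2.resize(s['pixels'][110:170,270:340],None,fx=6,fy=6)
w=robot.snapshot('wrist')
b=cv2.resize(w['pixels'][170:240,220:300],None,fx=5,fy=5)
cv2.imwrite('pics/10.png',np.hstack([a[:350],b[:350]]))
E
```

```text
clock 14.3 pos [ 0.5409 -0.1268  0.1785] F [-0.51  1.33 -1.78] grip 0.248 
 tool shift [-0.0005 -0.0017  0.0185]
 turn [-0.07 -0.02 -0.01] shift after turn [-0.0005 -0.0018  0.0185]
```

View pics/10.png

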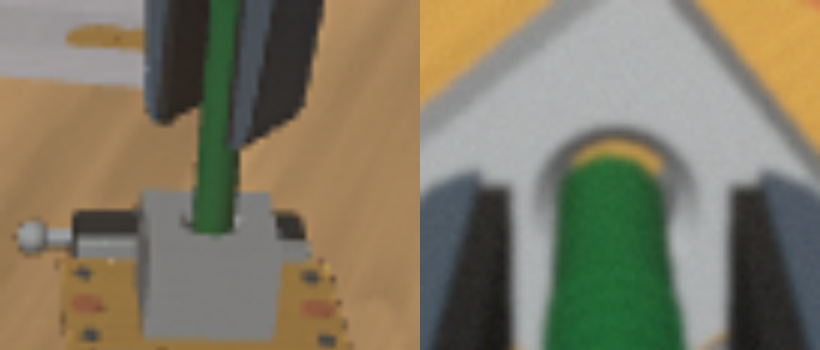

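Emit:
carry_out(
  series=[
    [0, 0, 0, 0, 0, 0.001, -1],
    [0, 0, 0, 0, 0, 0.001, -1],
    [0, 0, 0, 0, 0, 0.001, -1],
    [0, 0, 0, 0, 0, 0.001, -1],
    [0, 0, 0, 0, 0, 0.001, -1],
    [0, 0, 0, 0, 0, 0.001, -1],
    [0, 0, 0, 0, 0, 0.001, -1],
    [0, 0, 0, 0, 0, 0, -1],
  ],
)

```text
clock: 15.4
ee_pos: [0.5409, -0.1268, 0.1712]
tcp_rot: [-0.001, 0.986, -0.168, 0.0]
ft_force: [0.8, -0.8, -2.4]
grip_width: 0.247
```

Emit:
carry_out(
  series=[
    [0, 0, 0, 0, 0, 0.001, -1],
    [0, 0, 0, 0, 0, 0.001, -1],
    [0, 0, 0, 0, 0, 0.001, -1],
    [0, 0, 0, 0, 0, 0.001, -1],
    [0, 0, 0, 0, 0, 0.001, -1],
    [0, 0, 0, 0, 0, 0.0005, -1],
    [0, 0, 0, 0, 0, 0.0005, -1],
    [0, 0, 0, 0, 0, 0, -1],
  ],
)

```text
clock: 16.4
ee_pos: [0.5409, -0.1268, 0.1648]
tcp_rot: [-0.001, 0.986, -0.168, 0.0]
ft_force: [0.6, -0.0, -1.0]
grip_width: 0.243
```

```bash
python3 - <<'E'
from h import *
to([.5410,-.125,.16],-19.3)
p,R,_=tool();s=snap('side')
a=cv2.resize(s['pixels'][110:170,270:340],None,fx=6,fy=6)
w=robot.snapshot('wrist')
b=cv2.resize(w['pixels'][170:240,220:300],None,fx=5,fy=5)
cv2.imwrite('pics/11.png',np.hstack([a[:350],b[:350]]))
E
```

```text
clock 16.4 pos [ 0.5409 -0.1268  0.1648] F [ 0.62 -0.04 -1.04] grip 0.243 
 tool shift [-0.0005 -0.0017  0.0048]
 turn [-0.07 -0.03 -0.  ] shift after turn [-0.0005 -0.0017  0.0048]
```

View pics/11.png

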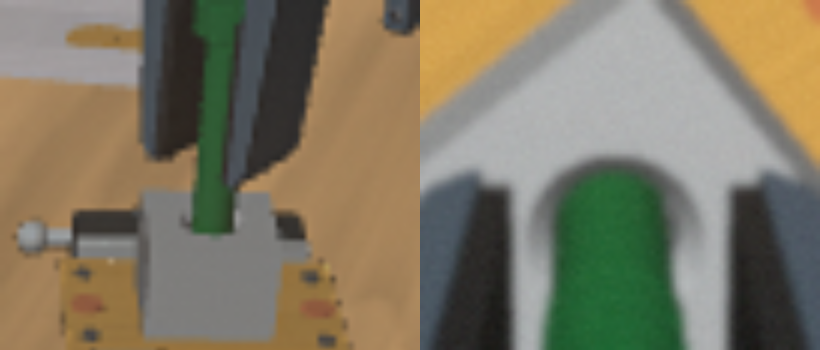

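Emit:
carry_out(
  series=[
    [0, 0, 0, 0, 0, 0.0004, -1],
    [0, 0, 0, 0, 0, 0.0004, -1],
    [0, 0, 0, 0, 0, 0.0004, -1],
    [0, 0, 0, 0, 0, 0.0004, -1],
    [0, 0, 0, 0, 0, 0.0004, -1],
    [0, 0, 0, 0, 0, 0.0004, -1],
    [0, 0, 0, 0, 0, 0.0004, -1],
    [0, 0, 0, 0, 0, 0.0, -1],
  ],
)

```text
clock: 17.5
ee_pos: [0.541, -0.1269, 0.1618]
tcp_rot: [-0.001, 0.986, -0.168, 0.0]
ft_force: [0.3, 0.1, -2.5]
grip_width: 0.247
```

```bash
python3 - <<'E'
from h import *
to([.5410,-.125,.16],-19.3)
F=[]
for i in range(4):
    robot.snapshot('side');F.append(robot.get_state()['ft_force'][2])
print(np.round(F,2))
E
```

```text
clock 17.5 pos [ 0.541  -0.1269  0.1618] F [ 0.31  0.08 -2.54] grip 0.247 
 tool shift [-0.0006 -0.0018  0.0018]
 turn [-0.07 -0.03 -0.  ] shift after turn [-0.0006 -0.0018  0.0018]
[-2.42 -1.67 -1.59 -1.49]
```

Emit:
carry_out(
  series=[
    [0, 0, 0, 0, 0, 0.0004, -1],
    [0, 0, 0, 0, 0, 0.0004, -1],
    [0, 0, 0, 0, 0, 0.0004, -1],
    [0, 0, 0, 0, 0, 0.0004, -1],
    [0, 0, 0, 0, 0, 0.0002, -1],
    [0, 0, 0, 0, 0, 0.0002, -1],
    [0, 0, 0, 0, 0, 0.0002, -1],
    [0, 0, 0, 0, 0, 0.0, -1],
  ],
)

```text
clock: 18.7
ee_pos: [0.5413, -0.1269, 0.1601]
tcp_rot: [-0.001, 0.986, -0.168, 0.001]
ft_force: [-0.8, 0.4, 1.9]
grip_width: 0.246
```

```bash
cat > f.py <<'E'
from h import *
F=[]
p,R,st=tool()
for i in range(4):
    robot.snapshot('side');F.append(robot.get_state()['ft_force'])
print(round(st['clock'],2),p.round(4),np.round(F,2)[:,2],np.mean(F,0).round(2),round(st['grip_width'],3))
E
python3 f.py
```

```text
18.7 [ 0.5413 -0.1269  0.1601] [2.29 2.42 2.72 2.14] [-0.47  0.19  2.39] 0.246
```

Emit:
carry_out(
  series=[
    [0, 0, 0, 0, 0, 0.0004, -1],
    [0, 0, 0, 0, 0, 0.0004, -1],
    [0, 0, 0, 0, 0, 0.0004, -1],
    [0, 0, 0, 0, 0, 0.0004, -1],
    [0, 0, 0, 0, 0, 0.0004, -1],
    [0, 0, 0, 0, 0, 0.0004, -1],
    [0, 0, 0, 0, 0, 0.0004, -1],
    [0, 0, 0, 0, 0, 0.0004, -1],
  ],
  force=55,
)

```text
clock: 19.9
ee_pos: [0.5414, -0.1269, 0.1567]
tcp_rot: [-0.001, 0.986, -0.168, 0.001]
ft_force: [-0.2, -0.4, 2.4]
grip_width: 0.242
```

```bash
python3 f.py
```

```text
19.9 [ 0.5414 -0.1269  0.1567] [2.96 2.66 2.02 2.06] [-0.52  0.33  2.42] 0.242
```

Emit:
carry_out(
  series=[
    [0, 0, 0, 0, 0, 0.0005, -1],
    [0, 0, 0, 0, 0, 0.0005, -1],
    [0, 0, 0, 0, 0, 0.0005, -1],
    [0, 0, 0, 0, 0, 0.0005, -1],
    [0, 0, 0, 0, 0, 0.0005, -1],
    [0, 0, 0, 0, 0, 0.0005, -1],
    [0, 0, 0, 0, 0, 0.0005, -1],
    [0, 0, 0, 0, 0, 0.0005, -1],
  ],
)

```text
clock: 21.1
ee_pos: [0.5413, -0.1269, 0.1524]
tcp_rot: [-0.001, 0.986, -0.168, 0.001]
ft_force: [-0.7, 0.2, 2.9]
grip_width: 0.243
```

```bash
python3 f.py
```

```text
21.1 [ 0.5413 -0.1269  0.1524] [1.61 2.36 1.99 2.2 ] [-0.8   0.43  2.04] 0.243
```

Emit:
carry_out(
  series=[
    [0, 0, 0, 0, 0, 0.0004, -1],
    [0, 0, 0, 0, 0, 0.0004, -1],
    [0, 0, 0, 0, 0, 0.0004, -1],
    [0, 0, 0, 0, 0, 0.0004, -1],
    [0, 0, 0, 0, 0, 0.0004, -1],
    [0, 0, 0, 0, 0, 0.0004, -1],
    [0, 0, 0, 0, 0, 0.0004, -1],
    [0, 0, 0, 0, 0, 0.0004, -1],
  ],
)

```text
clock: 22.3
ee_pos: [0.5418, -0.127, 0.1498]
tcp_rot: [-0.001, 0.986, -0.168, 0.001]
ft_force: [-1.3, 0.6, 7.0]
grip_width: 0.247
```

```bash
python3 f.py
```

```text
22.3 [ 0.5418 -0.127   0.1498] [7.12 6.94 6.97 6.6 ] [-1.92  0.92  6.91] 0.247
```

Emit:
carry_out(
  series=[
    [0, 0, 0, 0, 0, 0.0003, -1],
    [0, 0, 0, 0, 0, 0.0003, -1],
    [0, 0, 0, 0, 0, 0.0003, -1],
    [0, 0, 0, 0, 0, 0.0003, -1],
    [0, 0, 0, 0, 0, 0.0003, -1],
    [0, 0, 0, 0, 0, 0.0003, -1],
    [0, 0, 0, 0, 0, 0.0003, -1],
    [0, 0, 0, 0, 0, 0.0003, -1],
  ],
)

```text
clock: 23.5
ee_pos: [0.5423, -0.127, 0.1496]
tcp_rot: [-0.001, 0.986, -0.168, 0.001]
ft_force: [-3.3, 0.9, 8.4]
grip_width: 0.242
```

```bash
python3 f.py
```

```text
23.5 [ 0.5423 -0.127   0.1496] [7.09 8.31 7.67 7.83] [-2.84  1.13  7.73] 0.242
```

Emit:
carry_out(
  series=[
    [0, 0, 0, -0.0003, 0.0001, 0.0004, -1],
    [0, 0, 0, -0.0003, 0.0001, 0.0004, -1],
    [0, 0, 0, -0.0002, 0.0001, 0.0004, -1],
    [0, 0, 0, -0.0002, 0.0001, 0.0004, -1],
    [0, 0, 0, -0.0002, 0, 0.0004, -1],
    [0, 0, 0, -0.0001, 0, 0.0004, -1],
    [0, 0, 0, -0.0001, 0, 0.0004, -1],
    [0, 0, 0, -0.0001, 0, 0.0004, -1],
  ],
)

```text
clock: 24.7
ee_pos: [0.5421, -0.1271, 0.1492]
tcp_rot: [-0.001, 0.986, -0.168, 0.002]
ft_force: [-3.2, 1.7, 8.1]
grip_width: 0.244
```

```bash
python3 f.py
```

```text
24.7 [ 0.5421 -0.1271  0.1492] [8.84 8.7  8.25 8.26] [-2.77  0.79  8.51] 0.244
```

Emit:
carry_out(
  series=[
    [0, 0, 0, -0.0004, 0.0001, 0.0005, -1],
    [0, 0, 0, -0.0004, 0.0001, 0.0005, -1],
    [0, 0, 0, -0.0003, 0.0001, 0.0005, -1],
    [0, 0, 0, -0.0003, 0.0001, 0.0005, -1],
    [0, 0, 0, -0.0003, 0, 0.0005, -1],
    [0, 0, 0, -0.0003, 0, 0.0005, -1],
    [0, 0, 0, -0.0002, 0, 0.0005, -1],
    [0, 0, 0, -0.0002, 0, 0.0005, -1],
  ],
)

```text
clock: 25.9
ee_pos: [0.5417, -0.1272, 0.1484]
tcp_rot: [-0.001, 0.986, -0.168, 0.004]
ft_force: [-2.2, 0.7, 8.4]
grip_width: 0.24
```

```bash
python3 f.py
```

```text
25.9 [ 0.5417 -0.1272  0.1484] [8.81 7.73 8.85 7.12] [-2.66  1.08  8.13] 0.24
```

```bash
python3 -c "
from h import *
to([.5413,-.127,.1484],-19.3)"
```

```text
clock 26.1 pos [ 0.5417 -0.1271  0.1484] F [-2.63  0.83  7.12] grip 0.243 
 tool shift [-0.0004  0.      0.    ]
 turn [-0.14 -0.43 -0.01] shift after turn [-0.0004  0.      0.    ]
```

Emit:
carry_out(
  series=[
    [0, -0.1, 0, -0.0002, 0, 0.0005, -1],
    [0, -0.1, 0, -0.0002, 0, 0.0005, -1],
    [0, -0.1, 0, -0.0002, 0, 0.0005, -1],
    [0, -0.1, 0, -0.0002, 0, 0.0005, -1],
    [0, -0.1, 0, -0.0002, 0, 0.0005, -1],
    [0, -0.1, 0, -0.0002, 0, 0.0005, -1],
    [0, -0.1, 0, -0.0002, 0, 0.0005, -1],
    [0, -0.1, 0, -0.0002, 0, 0.0005, -1],
  ],
)

```text
clock: 27.1
ee_pos: [0.5415, -0.1269, 0.1461]
tcp_rot: [-0.002, 0.986, -0.168, -0.002]
ft_force: [0.5, 0.4, -1.1]
grip_width: 0.242
```

```bash
python3 f.py;python3 -c "
from h import *
to([.5413,-.127,.1484],-19.3)"
```

```text
27.1 [ 0.5415 -0.1269  0.1461] [-1.36 -1.34 -1.18 -2.44] [-0.02  0.11 -1.58] 0.242
clock 27.3 pos [ 0.5414 -0.1269  0.146 ] F [ 0.45  0.69 -2.44] grip 0.242 
 tool shift [-0.      0.0001 -0.0024]
 turn [-0.15  0.26 -0.  ] shift after turn [-0.      0.0001 -0.0024]
```

Emit:
carry_out(
  series=[
    [0, 0.2, 0, 0, 0, 0.0003, -1],
    [0, 0, 0, 0, 0, 0.0003, -1],
    [0, 0, 0, 0, 0, 0.0003, -1],
    [0, 0, 0, 0, 0, 0.0003, -1],
    [0, 0, 0, 0, 0, 0.0003, -1],
    [0, 0, 0, 0, 0, 0.0003, -1],
    [0, 0, 0, 0, 0, 0.0003, -1],
    [0, 0, 0, 0, 0, 0.0003, -1],
  ],
)

```text
clock: 28.3
ee_pos: [0.5421, -0.127, 0.1452]
tcp_rot: [-0.001, 0.986, -0.168, 0.0]
ft_force: [-2.3, 0.9, 5.9]
grip_width: 0.242
```

```bash
python3 f.py;python3 -c "
from h import *
to([.5413,-.127,.1484],-19.3)"
```

```text
28.3 [ 0.5421 -0.127   0.1452] [6.99 6.35 6.87 7.09] [-2.32  1.16  6.83] 0.242
clock 28.5 pos [ 0.5421 -0.127   0.1452] F [-2.74  1.03  7.09] grip 0.243 
 tool shift [-0.0008  0.0003 -0.0032]
 turn [-0.16 -0.01 -0.  ] shift after turn [-0.0008  0.0003 -0.0032]
```

Emit:
carry_out(
  series=[
    [0, 0, 0, -0.0002, 0, 0.0004, -1],
    [0, 0, 0, -0.0002, 0, 0.0004, -1],
    [0, 0, 0, -0.0002, 0, 0.0005, -1],
    [0, 0, 0, -0.0002, 0, 0.0005, -1],
    [0, 0, 0, -0.0002, 0, 0.0005, -1],
    [0, 0, 0, -0.0002, 0, 0.0005, -1],
    [0, 0, 0, -0.0002, 0, 0.0005, -1],
    [0, 0, 0, -0.0002, 0, 0.0005, -1],
  ],
)

```text
clock: 29.5
ee_pos: [0.5423, -0.1268, 0.1452]
tcp_rot: [-0.001, 0.986, -0.168, 0.002]
ft_force: [-2.8, 1.6, 9.3]
grip_width: 0.242
```

```bash
python3 f.py;python3 -c "
from h import *
to([.5413,-.127,.1484],-19.3)"
```

```text
29.5 [ 0.5423 -0.1268  0.1452] [9.31 8.96 8.17 8.75] [-2.56  0.81  8.8 ] 0.242
clock 29.7 pos [ 0.5423 -0.1268  0.1451] F [-2.07  0.23  8.75] grip 0.246 
 tool shift [-0.0009  0.0005 -0.0033]
 turn [-0.18 -0.15 -0.  ] shift after turn [-0.0009  0.0005 -0.0033]
```

Emit:
carry_out(
  series=[
    [0, -0.03, 0, -0.0002, 0, 0.0006, -1],
    [0, -0.03, 0, -0.0002, 0, 0.0006, -1],
    [0, -0.03, 0, -0.0002, 0, 0.0007, -1],
    [0, -0.03, 0, -0.0002, 0, 0.0007, -1],
    [0, -0.03, 0, -0.0002, 0, 0.0008, -1],
    [0, -0.03, 0, -0.0002, 0, 0.0008, -1],
    [0, -0.03, 0, -0.0002, 0, 0.0008, -1],
    [0, -0.03, 0, -0.0002, 0, 0.0008, -1],
  ],
)

```text
clock: 30.7
ee_pos: [0.5433, -0.1268, 0.145]
tcp_rot: [-0.002, 0.986, -0.168, 0.001]
ft_force: [-3.8, 1.6, 13.0]
grip_width: 0.248
```

```bash
python3 f.py;python3 -c "
from h import *
to([.5413,-.127,.1484],-19.3)"
```

```text
30.7 [ 0.5433 -0.1268  0.145 ] [14.1  13.32 13.53 13.61] [-4.64  1.23 13.64] 0.248
clock 30.9 pos [ 0.5433 -0.1268  0.145 ] F [-4.71  0.76 13.61] grip 0.243 
 tool shift [-0.0018  0.0008 -0.0034]
 turn [-0.2  -0.09  0.  ] shift after turn [-0.0018  0.0008 -0.0034]
```

At 13.6 N now, and camera calls hold the last target, so I'll hold steady for just over a second that way.

```bash
python3 - <<'E'
from h import *
F=[];
for i in range(28):
    robot.snapshot('side');st=robot.get_state();F.append(st['ft_force'][2])
print(np.round(F,1),st['clock'],st['ee_pos'],st['ft_force'])
E
```

```text
[14.4 14.2 12.7 14.6 13.3 14.  13.6 13.9 13.8 14.4 13.8 13.8 13.7 14.3
 13.6 13.5 13.9 13.6 14.5 14.4 13.6 13.4 13.6 13.8 14.7 14.5 13.7 13.1] 32.3 [ 0.54326993 -0.12679726  0.14501129] [-4.33947432  1.3012443  13.13088162]
```

Held at about 13.9 N for 1.4 s. Now I'll unload and open.

Emit:
carry_out(
  series=[
    [0, 0, 0, -0.0005, 0.0002, 0, -1],
    [0, 0, 0, -0.0005, 0.0002, 0, -1],
    [0, 0, 0, -0.0002, 0, 0, -1],
    [0, 0, 0, 0, 0, 0, -0.4],
    [0, 0, 0, 0, 0, 0, -0.3],
    [0, 0, 0, 0, 0, 0, -0.2],
    [0, 0, 0, 0, 0, 0, 0],
    [0, 0, 0, 0, 0, 0, 0],
  ],
  force=20,
)

```text
clock: 33.3
ee_pos: [0.5418, -0.1267, 0.1446]
tcp_rot: [-0.002, 0.986, -0.168, 0.001]
ft_force: [-0.1, -0.1, 0.3]
grip_width: 0.498
```

```bash
python3 f.py;python3 - <<'E'
from h import *
s=snap('side');w=snap('wrist')
cv2.imwrite('pics/12.png',np.hstack([cv2.resize(s['pixels'][80:200,240:370],(390,360)),cv2.resize(w['pixels'][150:350,150:370],(396,360))]))
E
```

```text
33.3 [ 0.5418 -0.1267  0.1446] [ 0.62 -0.76  0.06 -0.38] [ 0.17  0.32 -0.12] 0.498
```

View pics/12.png

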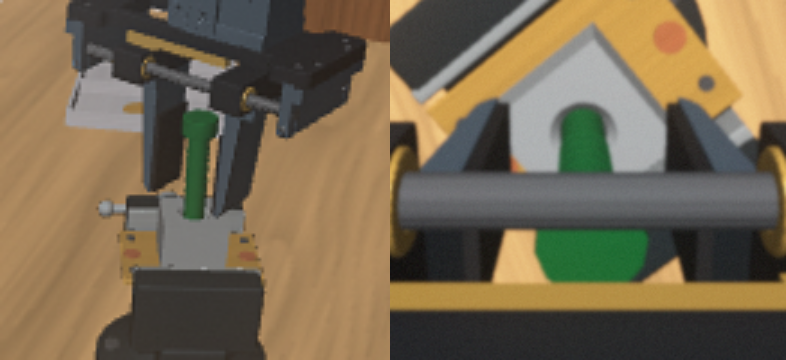

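Emit:
carry_out(
  series=[
    [0, 0, 0, 0, 0, 0, 0.6],
    [0, 0, 0, 0, 0, 0, 0.6],
    [0, 0, 0, 0, 0, -0.005, 0.6],
    [0, 0, 0, 0, 0, -0.015, 0.6],
    [0, 0, 0, 0, 0, -0.025, 0.6],
    [0, 0, 0, 0, 0, -0.03, 0.6],
    [0, 0, 0, 0, 0, -0.02, 0.6],
    [0, 0, 0, 0, 0, -0.01, 0.6],
  ],
)

```text
clock: 34.6
ee_pos: [0.5416, -0.1271, 0.2568]
tcp_rot: [-0.001, 0.986, -0.168, 0.002]
ft_force: [0.4, -0.6, -0.7]
grip_width: 0.799
```

Emit:
carry_out(
  series=[
    [0, 0, 0, 0, 0, 0, 0.6],
    [0, 0, 0, 0, 0, -0.01, 0.6],
    [0, 0, 0, 0, 0, -0.01, 0.6],
    [0, 0, 0, 0, 0, 0, 0.6],
    [0, 0, 0, 0, 0, 0, 0.6],
    [0, 0, 0, 0, 0, 0, 0.6],
    [0, 0, 0, 0, 0, 0, 0.6],
    [0, 0, 0, 0, 0, 0, 0.6],
  ],
)

```text
clock: 35.6
ee_pos: [0.5408, -0.127, 0.2768]
tcp_rot: [-0.002, 0.986, -0.168, 0.001]
ft_force: [-0.4, 0.5, -0.2]
grip_width: 0.801
```

```bash
python3 f.py;python3 - <<'E'
from h import *
s=snap('side');w=snap('wrist')
cv2.imwrite('pics/13.png',np.hstack([cv2.resize(s['pixels'],(480,360)),cv2.resize(w['pixels'][150:350,150:370],(300,360))]))
# head top and mouth if standing at rest
print('head pred',pj(s,[.5415,-.127,.194]))
cv2.imwrite('pics/14.png',cv2.resize(s['pixels'][80:200,240:370],None,fx=5,fy=5))
E
```

```text
35.6 [ 0.5408 -0.127   0.2768] [-0.27 -0.26  0.05  0.52] [-0.53 -0.31  0.01] 0.801
head pred [307.7 117.5]
```

View pics/13.png

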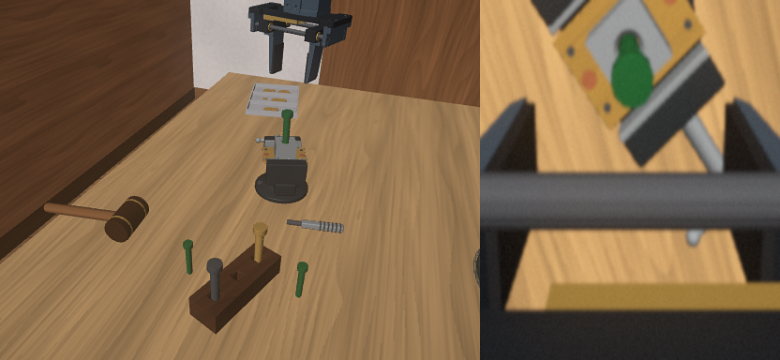

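View pics/14.png

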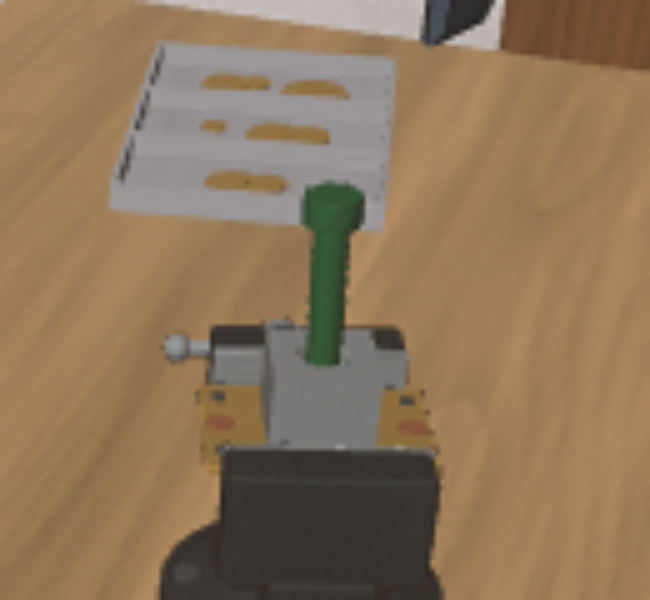

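The punch stands in the guide, its head at side (306,119) against a predicted (308,118). The gripper is clear above it, and the other tools look unmoved.

```bash
python3 -c "
from bench import robot
print(robot.sign_off())"
```

```text
the job is handed in; nothing more can be done
None
```

The green punch is standing in the guide block with the bushing pressed home. I handed the job in at about 36 s of the 72 s allowed; no verdict is reported.

- **Press:** I lifted the punch from the rack by its head and lowered it into the guide. It stayed gripped while I pressed. The plate slid down about 9 mm in its pads, then the bushing began to resist. The force peaked at about 9 N on the wrist sensor. It then dropped to the hanging weight as the bushing snapped through, and the punch met a solid stop about 6 mm below where the resistance began.
- **Hold:** I kept a steady downward push of 13–14.7 N for over a second. There was also 4–5 N of sideways force from the arm flexing, so I put the plate's load at no more than about 16 N. The highest reading I saw was 14.7 N; during the moves I only saw the force at the end of each call.
- **Final check:** After I let go, the side camera showed the punch standing in the guide, with its head within about 2 pixels of the predicted seated position. The gripper was clear above it, reading no force. The other two punches, the mallet and the broach handle look unmoved.
- **Not seen directly:** The bushing is hidden under the punch, so "fully home" rests on the force drop, the travel and the solid stop.

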